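# Stroke along the jig's spring supports

### The arm

A 7-joint arm with a two-finger parallel gripper is mounted at the origin on the work surface. World frame = base frame: x ahead of the robot, y to its left, z up, the work surface at z = 0. Lengths are in mm, angles in degrees, forces in N, time in s.
With the tool pointing down it reaches from about 425 to 1025 mm from the base axis. Payload 9.4 kg.
Tool frame: the origin (TCP) lies midway between the tips of the shut fingers; the grasp point (between the pads) lies 19 mm behind it; y points along the fingers, z is the direction in which the jaws open and shut, and the axes are right-handed (so a half turn about y gives the same grasp; the last joint's range is limited). The gripper opens to 93 mm and grips with 3 to 60 N. Pads are 15 mm wide; open, the fingers measure 128 mm over their backs; the gripper's body (75 mm by 188 mm) begins 65 mm behind the grasp point.
Start: joints at [61.725, 34.337, -0.143, 91.639, 0.103, 54.024, -4.572], TCP at [293.497, -662.936, 218.618] pointing down, gripper open.
Joint ranges: [-147.43, 147.43], [-19.82, 112.94], [-74.19, 73.91], [6.32, 146.72], [-59.91, 239.91], [6.04, 106.73], [-150.56, 150.56]. Speed limits (degrees/s): [127.2, 127.2, 172.46, 172.46, 180, 180, 180].

### API

Orientations are given as a 3x3 rotation matrix whose columns are the frame's x, y, z axes.
In Python, from plant import arm, vision, workorder gives the robot as it stands. The module is installed in compiled form; this text tells all that it offers.
- The arm moves only by the tool play_rows, never from a script. Its argument "plan" is a list of rows, each an object with "gripper": the opening in per cent of the stroke, from 0 (shut) to 100 (fully open); "xyz": the shift along the tool's x, y, z in m, a list of three; "twist": the turn, a rotation vector about the tool's x, y, z in degrees, a list of three. In form: [{"gripper": gripper, "xyz": [tx, ty, tz], "twist": [ax, ay, az]}, ...]. A call has 1 to 20 rows; each row is the pose to reach, as a shift and turn from the pose commanded when the call began, along the tool's axes at that moment; what a row does not reach only later rows make up. A row lasts 1/8 s, in which the tool goes at most 62.5 mm and 10.7 degrees, less where a joint would pass 70% of its speed; a pose out of reach is approached as far as the arm can. A call with a gripper value outside its range is refused whole. The fingers move at their own pace and stop on an object; "grip_force" is the grip in N (left out, the last holds). Time passes only in rows, so rows that repeat a pose let the fingers close. It gives the time, the measured TCP pose, the force and the opening at its end, in the units of the state.
- arm.sense(): the state, without advancing time (a new reading comes with each control period).
- vision.capture(name): name is "side" or "top"; returns the picture (480x640x3 uint8, red, green, blue); there is no depth.
- vision.get_calibration(name): a dict with "K" (3x3 intrinsics, pixels), "k1" (the pictures are not rectified: a ray, as slopes to the right and down, at radius r is drawn at 1 + k1 r^2 times it, then the intrinsics apply), "position" and "attitude" of the camera in the world. Camera axes: x right, y up, looking along -z (the intrinsics and any distortion apply to the point x, -y, -z); pixel columns grow to the right and rows downward; lengths in mm; the calibration is good to about 2 mm. A picture is of the moment at which its call begins. get_calibration takes no time and is no camera call.
- workorder.job_done(): hands the job in, once; it reports no verdict.
Trained networks look in the newest picture that a camera, given by its name, has taken for a name from the list of things; names that differ only in an ending like _2 or _b are one class to them, and where a whole thing is asked for, a point or a joint stands for the part that bears it (a point fixed in the world has none). Each returns a list of dicts, best first, with "score" (0 to 1); they miss things now and then, are a little off and sometimes report something else, mostly with a low value. They report only what shows in the picture. A call takes as long as a camera call.
- vision.regions_of(camera, label): "mask" (480x640 bool, what is visible of it) and "pixel" ([column, row] in pixels, amid what is visible of it).
The state is a dict: "time_s": time; "joint_positions": joint angles; "qd": joint speeds; "joint_torque": joint torques, N m; "position": TCP position; "ee_rot": TCP orientation; "force": force on the tool from outside, world axes, zero at the start; "wrist_torque": the same for the moment, N m; "opening": finger opening in mm.
Only numpy, scipy, OpenCV 4.12 (cv2) and the standard library are available. Lean on these libraries where they do the work, as an engineer would, in place of code of your own. Each camera call takes 0.05 s, during which the arm holds its last target. There are 200 camera calls.

### The job

Check that the five yellow spring supports on the blue jig move freely: run the fingertips lightly along the row, from the end with the orange tag to the end with the white tag, so that each button in turn is pressed about half of its 10 mm travel, one at a time, and none goes all the way down to its stop. Finish while holding: the program ends with the fingertips still resting on the last button, keeping it about half-way down so that a colleague can set its lock. Pick nothing up and leave the loose things on and around the jig where they are.

Things in the scene. Friction and masses are not known exactly. Their poses are not given: they have to be found in the camera images.
- jig: Fixed blue jig plate, 150 mm (x) by 300 mm (y), top 30 mm above the bench; origin under its centre at bench level, z up, y along its long side. Five yellow spring buttons, s1 (+y end) to s5 (-y end), stand 46 mm apart on an arc of 200 mm radius, s3 nearest the -x edge. A 12 mm high steel bar lies along its +x edge. Closed fingertips fit on one button without reaching the next.
- s1_top (a point): Centre of the flat top of yellow support button s1 (number 1 from the jig's +y end); it moves down with the button. 51 mm above the bench when up. The head is a 32 mm wide, 10 mm high blunt cone: flat top 10 mm across, sloping down at about 36 degrees to a 2 mm rim, so a fingertip sunk some 4 to 5 mm below the top's level can be dragged sideways from button to button; the plate lies 11 mm below the head's underside.
- s1 (a joint): How far button s1 is pressed down, in m: 0 up, 0.010 at its stop. A spring: starts to yield at 1.5 N, 5 N at the stop; springs back when let go.
- s2_top (a point): Centre of the flat top of yellow support button s2 (number 2 from the jig's +y end); it moves down with the button. 51 mm above the bench when up. The head is a 32 mm wide, 10 mm high blunt cone: flat top 10 mm across, sloping down at about 36 degrees to a 2 mm rim, so a fingertip sunk some 4 to 5 mm below the top's level can be dragged sideways from button to button; the plate lies 11 mm below the head's underside.
- s2 (a joint): How far button s2 is pressed down, in m: 0 up, 0.010 at its stop. A spring: starts to yield at 1.5 N, 5 N at the stop; springs back when let go.
- s3_top (a point): Centre of the flat top of yellow support button s3 (number 3 from the jig's +y end); it moves down with the button. 51 mm above the bench when up. The head is a 32 mm wide, 10 mm high blunt cone: flat top 10 mm across, sloping down at about 36 degrees to a 2 mm rim, so a fingertip sunk some 4 to 5 mm below the top's level can be dragged sideways from button to button; the plate lies 11 mm below the head's underside.
- s3 (a joint): How far button s3 is pressed down, in m: 0 up, 0.010 at its stop. A spring: starts to yield at 1.5 N, 5 N at the stop; springs back when let go.
- s4_top (a point): Centre of the flat top of yellow support button s4 (number 4 from the jig's +y end); it moves down with the button. 51 mm above the bench when up. The head is a 32 mm wide, 10 mm high blunt cone: flat top 10 mm across, sloping down at about 36 degrees to a 2 mm rim, so a fingertip sunk some 4 to 5 mm below the top's level can be dragged sideways from button to button; the plate lies 11 mm below the head's underside.
- s4 (a joint): How far button s4 is pressed down, in m: 0 up, 0.010 at its stop. A spring: starts to yield at 1.5 N, 5 N at the stop; springs back when let go.
- s5_top (a point): Centre of the flat top of yellow support button s5 (number 5 from the jig's +y end); it moves down with the button. 51 mm above the bench when up. The head is a 32 mm wide, 10 mm high blunt cone: flat top 10 mm across, sloping down at about 36 degrees to a 2 mm rim, so a fingertip sunk some 4 to 5 mm below the top's level can be dragged sideways from button to button; the plate lies 11 mm below the head's underside.
- s5 (a joint): How far button s5 is pressed down, in m: 0 up, 0.010 at its stop. A spring: starts to yield at 1.5 N, 5 N at the stop; springs back when let go.
- tag_orange: Orange flat tag, 56 by 24 mm, 2 mm thick, fixed on the jig plate just past the end button at one end of the row (41 mm from that button's centre): marks the end to start from. Origin under its centre, on the plate (30 mm above the bench).
- tag_white: White tag of the same size, fixed at the other end of the row, where the stroke finishes.
- end_left (a point): Point on the plate at the middle of the place for a tag past s1 (jig's +y end).
- end_right (a point): Point on the plate at the middle of the place for a tag past s5 (jig's -y end).
- bush: Loose brass bush, 26 mm wide, 24 mm high, standing on the jig plate beside the row; leave alone. Origin at the centre of its underside.
- stud: Loose steel stud on its 28 mm wide head, 34 mm high, standing on the jig plate beside the row; leave alone. Origin at the centre of its underside.
- tin: Loose ribbed gold tin, 75 mm wide, 110 mm high, on the bench beyond the jig; leave alone. Origin at the centre of its underside.
- can: Loose yellow can, 68 mm wide, 85 mm high, on the bench beyond the jig; leave alone. Origin at the centre of its underside.
- pipe_piece: Loose dark steel pipe piece, 42 mm wide, 60 mm high, upright on the bench to the left; leave alone. Origin at the centre of its underside.
- carton: Loose cardboard carton, 90 x 60 x 50 mm, on the bench to the right; leave alone. Origin at the centre of its underside.
- screwdriver: Loose screwdriver with red handle, 180 mm long, lying on the bench to the left; leave alone. Origin within its length.

How it is judged (in metres and radians):
On the way, in this order (a step that is already met when the one before it is completed fails the run):
1. the first (beside the orange tag) button of the row is pressed part-way down by the fingers, the others up (((horizontal distance between tag_orange and end_left below 0.04 m and value of joint s1 between 0.002 and 0.0085 m and contact force between the fingers and s1 above 0.3 N and value of joint each of s2, s3, s4, s5 below 0.001 m) or (horizontal distance between tag_orange and end_right below 0.04 m and value of joint s5 between 0.002 and 0.0085 m and contact force between the fingers and s5 above 0.3 N and value of joint each of s1, s2, s3, s4 below 0.001 m))), for 0.1 s.
2. the second button of the row is pressed part-way down by the fingers, the others up (((horizontal distance between tag_orange and end_left below 0.04 m and value of joint s2 between 0.002 and 0.0085 m and contact force between the fingers and s2 above 0.3 N and value of joint each of s1, s3, s4, s5 below 0.001 m) or (horizontal distance between tag_orange and end_right below 0.04 m and value of joint s4 between 0.002 and 0.0085 m and contact force between the fingers and s4 above 0.3 N and value of joint each of s1, s2, s3, s5 below 0.001 m))), for 0.1 s.
3. the third button of the row is pressed part-way down by the fingers, the others up (((horizontal distance between tag_orange and end_left below 0.04 m and value of joint s3 between 0.002 and 0.0085 m and contact force between the fingers and s3 above 0.3 N and value of joint each of s1, s2, s4, s5 below 0.001 m) or (horizontal distance between tag_orange and end_right below 0.04 m and value of joint s3 between 0.002 and 0.0085 m and contact force between the fingers and s3 above 0.3 N and value of joint each of s1, s2, s4, s5 below 0.001 m))), for 0.1 s.
4. the fourth button of the row is pressed part-way down by the fingers, the others up (((horizontal distance between tag_orange and end_left below 0.04 m and value of joint s4 between 0.002 and 0.0085 m and contact force between the fingers and s4 above 0.3 N and value of joint each of s1, s2, s3, s5 below 0.001 m) or (horizontal distance between tag_orange and end_right below 0.04 m and value of joint s2 between 0.002 and 0.0085 m and contact force between the fingers and s2 above 0.3 N and value of joint each of s1, s3, s4, s5 below 0.001 m))), for 0.1 s.
5. the fifth and last (beside the white tag) button of the row is pressed part-way down by the fingers, the others up (((horizontal distance between tag_orange and end_left below 0.04 m and value of joint s5 between 0.002 and 0.0085 m and contact force between the fingers and s5 above 0.3 N and value of joint each of s1, s2, s3, s4 below 0.001 m) or (horizontal distance between tag_orange and end_right below 0.04 m and value of joint s1 between 0.002 and 0.0085 m and contact force between the fingers and s1 above 0.3 N and value of joint each of s2, s3, s4, s5 below 0.001 m))), for 0.1 s.
At the end, for the whole second after the job is handed in: The fingers still rest on the button beside the white tag, which is 2 to 8.5 mm down; the other four are up (within 1 mm); every loose thing is within 15 mm of where it began (((horizontal distance between tag_orange and end_left below 0.04 m and value of joint s5 between 0.002 and 0.0085 m and contact force between the fingers and s5 above 0.3 N and value of joint each of s1, s2, s3, s4 below 0.001 m) or (horizontal distance between tag_orange and end_right below 0.04 m and value of joint s1 between 0.002 and 0.0085 m and contact force between the fingers and s1 above 0.3 N and value of joint each of s2, s3, s4, s5 below 0.001 m)) and distance of each of bush, stud, tin, can, pipe_piece, carton, screwdriver from where it was at the start of the episode below 0.015 m); the arm keeps its last pose, push and grip.
It fails at once if a button is pressed down to its stop (more than 9 mm) (value of joint any of s1, s2, s3, s4, s5 above 0.009 m).
It fails at once if a loose thing is moved, lifted or carried (more than 15 mm) (distance of any of bush, stud, tin, can, pipe_piece, carton, screwdriver from where it was at the start of the episode above 0.015 m).
It also fails if it takes over 40 s, if anything falls off the work surface, if the arm or the gripper's body presses on something with over 40 N, if the wrist force passes 120 N, or if a joint passes its speed limit or range.

## Working session

There is one attempt and no reset: what is moved stays moved. The work goes in short steps, Python scripts to look and compute and a tool call to move; the robot and the scene stay as the last step left them, time stands still between calls to the robot, and variables do not carry over. Pictures are saved under pics/ and viewed, about 8 in all and at most 12, crops included, and the job is handed in when it is done.

Besides the shell and the picture viewer there is one more tool, called by a JSON object that holds its "method" and its "body". play_rows: Moves the arm, as the interface text tells. Its arguments: {"type":"object","properties":{"plan":{"type":"array","items":{"type":"object","properties":{"gripper":{"type":"number"},"xyz":{"type":"array","items":{"type":"number"}},"twist":{"type":"array","items":{"type":"number"}}}}},"grip_force":{"type":"number"}},"required":["plan"]}

```bash
mkdir -p pics
cat > h.py <<'E'
import numpy as np, cv2
from plant import arm, vision, workorder
def ray(cam,px):
    c=vision.get_calibration(cam);K=np.array(c["K"]);k1=c["k1"]
    d=np.linalg.inv(K)@[px[0],px[1],1]; u=d[:2].copy();s=u.copy()
    for _ in range(30): s=u/(1+k1*(s@s))
    R=np.array(c["attitude"])
    return np.array(c["position"],float),R@np.array([s[0],-s[1],-1])
def at_z(cam,px,z):
    p,d=ray(cam,px); return p+d*(z-p[2])/d[2]
def proj(cam,P):
    c=vision.get_calibration(cam);R=np.array(c["attitude"])
    q=R.T@(np.array(P,float)-c["position"]); s=np.array([q[0],-q[1]])/-q[2]
    s=s*(1+c["k1"]*(s@s)); return (np.array(c["K"])@[s[0],s[1],1])[:2]
E
python3 - <<'E'
from h import *
for c in("top","side"):
    cv2.imwrite(f"pics/{c}0.png",vision.capture(c)[:,:,::-1]); print(vision.get_calibration(c))
s=arm.sense();print(s)
for n,z in [("s1_top",45),("tag_orange",32),("tag_white",32),("jig",30),("bush",54),("stud",64)]:
    for r in vision.regions_of("top",n)[:7]: print(n,round(r["score"],2),np.round(r["pixel"],1),r["mask"].sum(),np.round(at_z("top",r["pixel"],z),1))
E
```

```text
{'K': array([[564.99900062,   0.        , 314.88246411],
       [  0.        , 564.99900062, 243.15527374],
       [  0.        ,   0.        ,   1.        ]]), 'k1': -0.00017972115644372468, 'position': array([ 351.97413503,    8.09486563, 1606.87801878]), 'attitude': array([[-0.00473869,  0.9912308 , -0.13205701],
       [-0.99997722, -0.00533203, -0.00413983],
       [-0.00480766,  0.13203439,  0.99123348]])}
{'K': array([[485.42445946,   0.        , 312.03988497],
       [  0.        , 485.42445946, 241.24626928],
       [  0.        ,   0.        ,   1.        ]]), 'k1': -0.06222061545616718, 'position': array([118.83378539, 658.99894057, 746.65228302]), 'attitude': array([[-0.82117608,  0.38582569, -0.42048589],
       [-0.57045742, -0.53463427,  0.62349381],
       [ 0.01575376,  0.75186749,  0.65912601]])}
{'time_s': 0.1, 'joint_positions': array([61.72412582, 34.37655424, -0.14465907, 91.67464908,  0.10275999,
       54.02488752, -4.57385992]), 'qd': array([-0.13210614, -0.15968756, -0.00705018, -0.08650687, -0.02452072,
        0.08489116,  0.05283049]), 'joint_torque': arr
[... 246 characters left out ...]
04,  4.04852030e-01],
       [-4.04852536e-01,  1.15397407e-03, -9.14381262e-01],
       [ 1.30117179e-04, -9.99999121e-01, -1.31963698e-03]]), 'force': array([ 0.42155164,  0.03558698, -0.45854371]), 'wrist_torque': array([0.02862249, 0.02135732, 0.00737598]), 'opening': 93.05109794015684}
s1_top 0.53 [322.  258.8] 81 [516.1  -4.9  45. ]
tag_orange 0.61 [309.  257.6] 171 [521.   31.4  32. ]
tag_orange 0.33 [161.4 234.7] 429 [588.2 447.6  32. ]
tag_white 0.66 [399.2 288.9] 146 [ 432.2 -219.1   32. ]
jig 0.78 [352.5 267.5] 5428 [492.8 -90.3  30. ]
jig 0.46 [480.7 298.9] 863 [ 403.5 -444.8   30. ]
bush 0.55 [479.8 297. ] 913 [ 407.9 -435.6   54. ]
stud 0.47 [337.5 242.5] 81 [559.  -47.8  64. ]
```

Run:
```python
import cv2,numpy as np
a=cv2.imread("pics/top0.png"); cv2.imwrite("pics/topc.png",cv2.resize(a[200:320,270:430],None,fx=5,fy=5,interpolation=cv2.INTER_CUBIC))
```

```text
(no output)
```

View pics/topc.png

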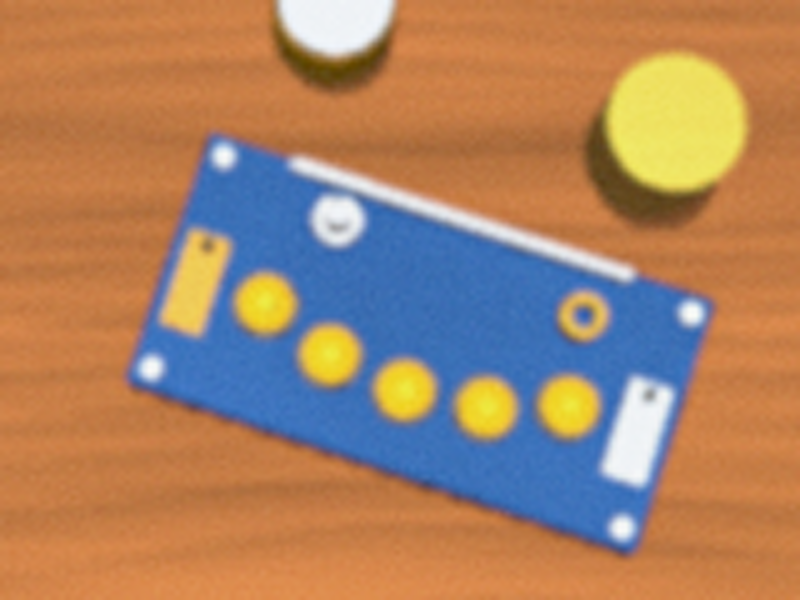

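View pics/side0.png

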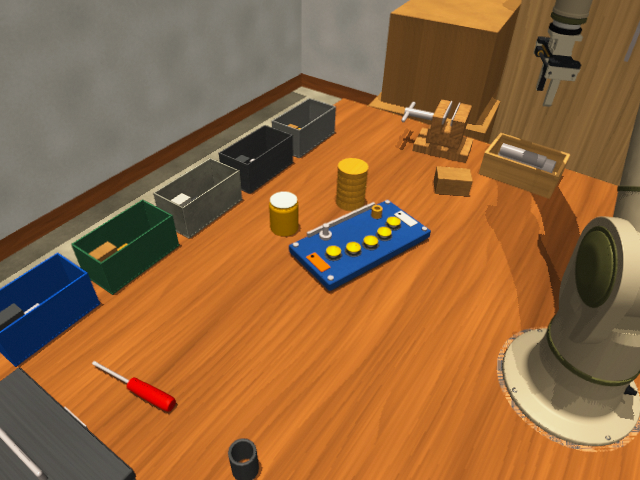

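View pics/top0.png

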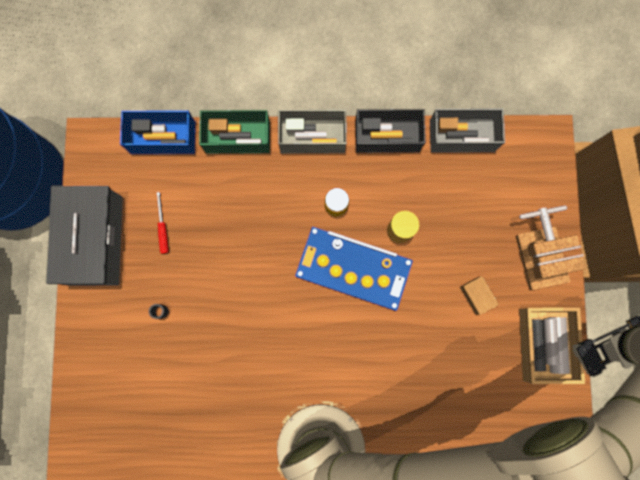

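```bash
cat > fit.py <<'E'
from h import *
from scipy.optimize import least_squares
a=2*np.arcsin(23/200)*np.array([2,1,0,-1,-2])
L=np.c_[200-200*np.cos(a),200*np.sin(a)]   # row frame: origin s3, x = jig x
def row(p): 
    c,s=np.cos(p[2]),np.sin(p[2]); return L@np.array([[c,s],[-s,c]])+p[:2]
if __name__=="__main__":
    obs={}
    for cam in("top","side"):
        im=cv2.imread(f"pics/{cam}0.png"); h=cv2.cvtColor(im,cv2.COLOR_BGR2HSV)
        m=cv2.inRange(h,(19,150,120),(35,255,255)) 
        jx=[313,352,395,380,345][0:0]
        box=dict(top=(305,250,395,295),side=(320,212,402,262))[cam]
        M=np.zeros_like(m);M[box[1]:box[3],box[0]:box[2]]=m[box[1]:box[3],box[0]:box[2]]
        n,_,st,ce=cv2.connectedComponentsWithStats(M)
        l=[(c,s[4]) for c,s in zip(ce[1:],st[1:]) if s[4]>25]
        for c,s in l: print(cam,np.round(c,2),s)
        obs[cam]=np.array(sorted([list(c) for c,s in l]))
    for cams in(["top"],["side"],["top","side"]):
        def f(p): return np.concatenate([np.ravel([proj(c,[*q,45.5]) for q in row(p)]-obs[c]) for c in cams])
        r=least_squares(f,[480,-90,-.3]); print(cams,np.round(r.x,3),np.rad2deg(r.x[2]),np.abs(r.fun).max())
    print(np.round(row(r.x),1))
E
python3 fit.py
```

```text
top [308.63 256.66] 91
top [322.62 260.5 ] 90
top [335.52 270.68] 91
top [350.5  277.62] 90
top [366.72 281.1 ] 93
top [383.17 280.91] 95
side [393.18 220.86] 99
side [384.08 231.21] 107
side [370.5  240.09] 114
side [352.91 246.69] 118
side [333.02 250.51] 122Traceback (most recent call last):
  File "fit.py", line 21, in <module>
    r=least_squares(f,[480,-90,-.3]); print(cams,np.round(r.x,3),np.rad2deg(r.x[2]),np.abs(r.fun).max())
    return func(*args, **kwargs)
    vector_fun = VectorFunction(
        fun_wrapped,
    ...<6 lines>...
        workers=workers
    )
    self._update_fun()
    ~~~~~~~~~~~~~~~~^^
    self.f = self.fun_wrapped(xp_copy(self.x))
             ~~~~~~~~~~~~~~~~^^^^^^^^^^^^^^^^^
    return np.atleast_1d(self.fun(x))
                         ~~~~~~~~^^^
    return self.f(x, *self.args, **self.kwargs)
           ~~~~~~^^^^^^^^^^^^^^^^^^^^^^^^^^^^^^
  File "fit.py", line 20, in f
    def f(p): return np.concatenate([np.ravel([proj(c,[*q,45.5]) for q in row(p)]-obs[c]) for c in cams])
                                              ~~~~~~~~~~~~~~~~~~~~~~~~~~~~~~~~~~~^~~~~~~
ValueError: operands could not be broadcast together with shapes (5,2) (6,2)
```

```bash
sed -i 's/(305,250,395,295)/(314,250,395,295)/' fit.py; python3 fit.py
python3 - <<'E'
from h import *
for cam in("top","side"):
  for n,z in [("bush",42),("stud",48),("tag_orange",32),("tag_white",32),("can",43),("tin",55)]:
    for r in vision.regions_of(cam,n)[:2]: print(cam,n,round(r["score"],2),np.round(r["pixel"],1),np.round(at_z(cam,r["pixel"],z),1))
E
```

```text
top [322.62 260.5 ] 90
top [335.52 270.68] 91
top [350.5  277.62] 90
top [366.72 281.1 ] 93
top [383.17 280.91] 95
side [393.18 220.86] 99
side [384.08 231.21] 107
side [370.5  240.09] 114
side [352.91 246.69] 118
side [333.02 250.51] 122
['top'] [ 4.63044e+02 -8.33420e+01 -3.31000e-01] -18.973777134061354 0.2873543141752748
['side'] [ 4.63833e+02 -8.28130e+01 -3.32000e-01] -18.994875261032295 0.15710621638464772
['top', 'side'] [ 4.63538e+02 -8.30460e+01 -3.31000e-01] -18.988903749329225 0.3384295726017399
[[ 512.2   -5.7]
 [ 483.4  -41.6]
 [ 463.5  -83. ]
 [ 453.7 -128. ]
 [ 454.3 -174. ]]
top bush 0.55 [479.8 297. ] [ 408.3 -439.1   42. ]
top stud 0.47 [337.5 242.5] [561.2 -48.4  48. ]
top tag_orange 0.61 [309.  257.6] [521.   31.4  32. ]
top tag_orange 0.33 [161.4 234.7] [588.2 447.6  32. ]
top tag_white 0.66 [399.2 288.9] [ 432.2 -219.1   32. ]
top can 0.61 [335.5 204.4] [670.2 -44.   43. ]
top tin 0.84 [399.  227.2] [ 602.2 -219.4   55. ]
top tin 0.69 [397.8 289.9] [ 428.3 -211.9   55. ]
side stud 0.55 [325.6 235.7] [550.8 -34.8  48. ]
side tag_orange 0.66 [319.6 261.6] [524.1  27.6  32. ]
side tag_white 0.7 [403.1 218.5] [ 446.  -211.1   32. ]
side tag_white 0.66 [242.7 457. ] [380.  444.8  32. ]
side can 0.6 [287.4 214.9] [667.9 -49.7  43. ]
side tin 0.81 [350.1 184.6] [ 605.5 -227.6   55. ]
side tin 0.58 [320.9 261. ] [509.9  44.9  55. ]
```

Run:
```python
from h import *; from fit import row
from scipy.spatial.transform import Rotation as R
s=arm.sense(); Re=s["ee_rot"]; c,sn=np.cos(np.deg2rad(-19)),np.sin(np.deg2rad(-19))
Rt=np.array([[sn,0,c],[-c,0,sn],[0,-1,0]])
s1=[512.2,-5.7,130]
d=Re.T@(np.array(s1)-s["position"]); print(d, R.from_matrix(Re.T@Rt).as_rotvec(degrees=True))
# jig-frame offsets of buttons from s1, in target tool axes
P=row([463.54,-83.05,np.deg2rad(-18.99)])
for p in P: print(np.round(Rt.T@np.r_[p-P[0],0],1))
```

```text
[-466.07244411   88.5780392  -512.42342658] [ 2.47879849e-03 -4.71190284e+01  3.32933240e-03]
[0. 0. 0.]
[ 43.3   0.  -15.6]
[ 89.    0.  -20.9]
[134.7   0.  -15.6]
[177.9   0.    0. ]
```

{"method": "play_rows", "body": {"plan": [{"gripper": 0,"xyz": [-0.012,0.0,-0.013],"twist": [0,-2,0]},{"gripper": 0,"xyz": [-0.04,0.0,-0.044],"twist": [0,-5,0]},{"gripper": 0,"xyz": [-0.08,0.0,-0.088],"twist": [0,-9,0]},{"gripper": 0,"xyz": [-0.12,0.0,-0.132],"twist": [0,-13,0]},{"gripper": 0,"xyz": [-0.16,0.0,-0.176],"twist": [0,-17,0]},{"gripper": 0,"xyz": [-0.2,0.01,-0.22],"twist": [0,-21,0]},{"gripper": 0,"xyz": [-0.24,0.02,-0.264],"twist": [0,-25,0]},{"gripper": 0,"xyz": [-0.28,0.03,-0.308],"twist": [0,-29,0]},{"gripper": 0,"xyz": [-0.32,0.04,-0.352],"twist": [0,-33,0]},{"gripper": 0,"xyz": [-0.36,0.05,-0.396],"twist": [0,-37,0]},{"gripper": 0,"xyz": [-0.4,0.06,-0.44],"twist": [0,-41,0]},{"gripper": 0,"xyz": [-0.435,0.07,-0.478],"twist": [0,-44,0]},{"gripper": 0,"xyz": [-0.455,0.08,-0.5],"twist": [0,-46,0]},{"gripper": 0,"xyz": [-0.466,0.088,-0.512],"twist": [0,-47.1,0]},{"gripper": 0,"xyz": [-0.466,0.088,-0.512],"twist": [0,-47.1,0]},{"gripper": 0,"xyz": [-0.466,0.088,-0.512],"twist": [0,-47.1,0]},{"gripper": 0,"xyz": [-0.466,0.088,-0.512],"twist": [0,-47.1,0]},{"gripper": 0,"xyz": [-0.466,0.088,-0.512],"twist": [0,-47.1,0]}], "grip_force": 20}}

```text
time_s: 3.25
position: [512.3, -7.0, 130.9]
ee_rot: [[-0.327, 0.0, 0.945], [-0.945, -0.0, -0.327], [0.0, -1.0, 0.0]]
force: [0.5, 0.9, 0.3]
opening: 0.4
```

```bash
cat > st.py <<'E'
from h import *
s=arm.sense();Re=s["ee_rot"];print(s["time_s"],s["position"],s["force"],s["opening"],"\n",Re.round(4)); print("to s1 top(51), tool mm:",Re.T@(np.array([512.2,-5.7,51])-s["position"]))
E
python3 st.py
python3 - <<'E'
from h import *
a=vision.capture("side"); cv2.imwrite("pics/side1.png",cv2.resize(a[100:300,220:480],None,fx=3,fy=3)[:,:,::-1])
E
```

```text
3.25 [512.26426363  -7.04613833 130.89611726] [0.48380579 0.91773643 0.32898138] 0.4380398319207947 
 [[-3.274e-01  4.000e-04  9.449e-01]
 [-9.449e-01 -2.000e-04 -3.274e-01]
 [ 1.000e-04 -1.000e+00  4.000e-04]]
to s1 top(51), tool mm: [-1.25852621 79.89577038 -0.53643234]
```

View pics/side1.png

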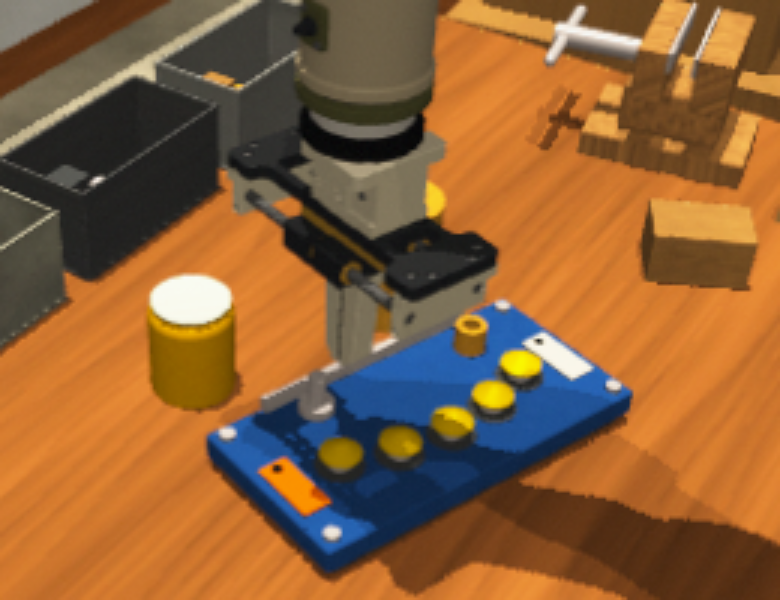

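{"method": "play_rows", "body": {"plan": [{"gripper": 0,"xyz": [-0.001,0.01,-0.0005],"twist": [0,0,0]},{"gripper": 0,"xyz": [-0.001,0.03,-0.0005],"twist": [0,0,0]},{"gripper": 0,"xyz": [-0.001,0.05,-0.0005],"twist": [0,0,0]},{"gripper": 0,"xyz": [-0.001,0.063,-0.0005],"twist": [0,0,0]},{"gripper": 0,"xyz": [-0.001,0.07,-0.0005],"twist": [0,0,0]},{"gripper": 0,"xyz": [-0.001,0.072,-0.0005],"twist": [0,0,0]},{"gripper": 0,"xyz": [-0.001,0.072,-0.0005],"twist": [0,0,0]},{"gripper": 0,"xyz": [-0.001,0.072,-0.0005],"twist": [0,0,0]},{"gripper": 0,"xyz": [-0.001,0.072,-0.0005],"twist": [0,0,0]}]}}

```text
time_s: 4.42
position: [512.4, -5.0, 59.0]
ee_rot: [[-0.326, 0.001, 0.945], [-0.945, 0.0, -0.326], [-0.0, -1.0, 0.001]]
force: [0.3, 0.2, 0.3]
opening: 0.3
```

```bash
python3 st.py
python3 - <<'E'
from h import *
a=vision.capture("side"); s=arm.sense(); print(s["position"],s["force"])
p=proj("side",s["position"]); print(p)
a=cv2.resize(a[190:290,290:420],None,fx=6,fy=6,interpolation=cv2.INTER_CUBIC)[:,:,::-1].copy()
for P in (s["position"],[512.2,-5.7,51]):
    q=(proj("side",P)-[290,190]+.5)*6; cv2.circle(a,tuple(int(v) for v in q),3,(255,0,255),-1)
cv2.imwrite("pics/side2.png",a)
E
```

```text
4.425 [512.3775891   -5.01706426  58.99227697] [0.25251913 0.18812279 0.25890135] 0.34506397034382985 
 [[-3.259e-01  7.000e-04  9.454e-01]
 [-9.454e-01  0.000e+00 -3.259e-01]
 [-2.000e-04 -1.000e+00  6.000e-04]]
to s1 top(51), tool mm: [0.70552179 7.99213473 0.04951427]
[512.32126043  -5.0400294   58.91180549] [-0.30182825  0.00847711  0.84779557]
[333.1169075  246.06526042]
```

View pics/side2.png

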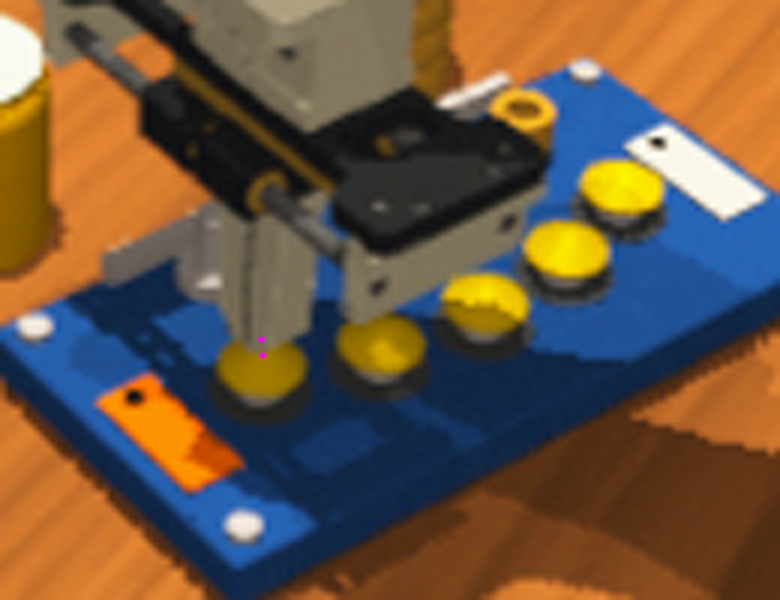

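{"method": "play_rows", "body": {"plan": [{"gripper": 0,"xyz": [0.0005,0.004,0],"twist": [0,0,0]},{"gripper": 0,"xyz": [0.0005,0.008,0],"twist": [0,0,0]},{"gripper": 0,"xyz": [0.0005,0.01,0],"twist": [0,0,0]},{"gripper": 0,"xyz": [0.0005,0.0115,0],"twist": [0,0,0]},{"gripper": 0,"xyz": [0.0005,0.0125,0],"twist": [0,0,0]},{"gripper": 0,"xyz": [0.0005,0.0125,0],"twist": [0,0,0]},{"gripper": 0,"xyz": [0.0005,0.0125,0],"twist": [0,0,0]}]}}

```text
time_s: 5.35
position: [512.0, -5.5, 46.2]
ee_rot: [[-0.326, 0.0, 0.945], [-0.945, -0.0, -0.326], [0.0, -1.0, 0.0]]
force: [-0.7, -0.5, 3.9]
opening: 0.2
```

```bash
python3 st.py;python3 st.py
```

```text
5.35 [512.02040574  -5.54257621  46.17308619] [-0.67845392 -0.50146845  3.8881713 ] 0.24942630435013766 
 [[-3.260e-01  0.000e+00  9.454e-01]
 [-9.454e-01 -1.000e-04 -3.260e-01]
 [ 0.000e+00 -1.000e+00  1.000e-04]]
to s1 top(51), tool mm: [ 0.09046198 -4.82689785  0.22137531]
5.35 [512.02040574  -5.54257621  46.17308619] [-0.67845392 -0.50146845  3.8881713 ] 0.24942630435013766 
 [[-3.260e-01  0.000e+00  9.454e-01]
 [-9.454e-01 -1.000e-04 -3.260e-01]
 [ 0.000e+00 -1.000e+00  1.000e-04]]
to s1 top(51), tool mm: [ 0.09046198 -4.82689785  0.22137531]
```

{"method": "play_rows", "body": {"plan": [{"gripper": 0,"xyz": [0.005,0,-0.0025],"twist": [0,0,0]},{"gripper": 0,"xyz": [0.01,0,-0.0045],"twist": [0,0,0]},{"gripper": 0,"xyz": [0.015,0,-0.0065],"twist": [0,0,0]},{"gripper": 0,"xyz": [0.02,0,-0.0085],"twist": [0,0,0]},{"gripper": 0,"xyz": [0.025,0,-0.0105],"twist": [0,0,0]},{"gripper": 0,"xyz": [0.03,0,-0.012],"twist": [0,0,0]},{"gripper": 0,"xyz": [0.035,0,-0.0135],"twist": [0,0,0]},{"gripper": 0,"xyz": [0.04,0,-0.015],"twist": [0,0,0]},{"gripper": 0,"xyz": [0.0433,0,-0.0156],"twist": [0,0,0]},{"gripper": 0,"xyz": [0.0433,0,-0.0156],"twist": [0,0,0]},{"gripper": 0,"xyz": [0.0433,0,-0.0156],"twist": [0,0,0]},{"gripper": 0,"xyz": [0.0433,0,-0.0156],"twist": [0,0,0]}]}}

```text
time_s: 6.85
position: [482.8, -41.8, 46.0]
ee_rot: [[-0.326, -0.001, 0.945], [-0.945, -0.001, -0.326], [0.001, -1.0, -0.001]]
force: [-0.1, -1.8, 3.0]
opening: 0.4
```

Run:
```python
from h import *
s=arm.sense(); print(s["position"],s["force"],"want 483.4 -41.6 46.2")
a=vision.capture("side")
cv2.imwrite("pics/side3.png",cv2.resize(a[190:290,290:420],None,fx=6,fy=6,interpolation=cv2.INTER_CUBIC)[:,:,::-1])
```

```text
[482.75870818 -41.84344176  46.02396432] [-0.11997474 -1.82216168  3.01099035] want 483.4 -41.6 46.2
```

View pics/side3.png

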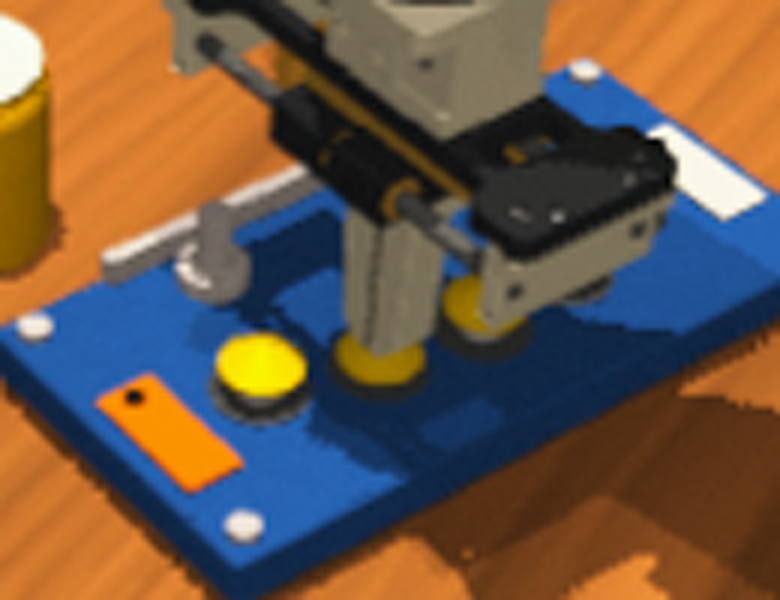

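{"method": "play_rows", "body": {"plan": [{"gripper": 0,"xyz": [0.005,0,-0.001],"twist": [0,0,0]},{"gripper": 0,"xyz": [0.01,0,-0.002],"twist": [0,0,0]},{"gripper": 0,"xyz": [0.015,0,-0.003],"twist": [0,0,0]},{"gripper": 0,"xyz": [0.02,0,-0.0035],"twist": [0,0,0]},{"gripper": 0,"xyz": [0.025,0,-0.004],"twist": [0,0,0]},{"gripper": 0,"xyz": [0.03,0,-0.0045],"twist": [0,0,0]},{"gripper": 0,"xyz": [0.035,0,-0.005],"twist": [0,0,0]},{"gripper": 0,"xyz": [0.04,0,-0.005],"twist": [0,0,0]},{"gripper": 0,"xyz": [0.0455,0,-0.005],"twist": [0,0,0]},{"gripper": 0,"xyz": [0.0455,0,-0.005],"twist": [0,0,0]},{"gripper": 0,"xyz": [0.0455,0,-0.005],"twist": [0,0,0]},{"gripper": 0,"xyz": [0.0455,0,-0.005],"twist": [0,0,0]}]}}

```text
time_s: 8.4
position: [463.2, -83.2, 46.1]
ee_rot: [[-0.326, -0.001, 0.945], [-0.945, -0.001, -0.326], [0.001, -1.0, -0.001]]
force: [-0.6, -2.3, 3.0]
opening: 0.2
```

Run:
```python
from h import *
s=arm.sense(); print(s["position"],s["force"],"want 463.5 -83 46.2", s["ee_rot"].T@(np.array([453.7,-128,46.2])-s["position"]))
```

```text
[463.20795152 -83.22773666  46.05446837] [-0.56664468 -2.27049796  2.96923743] want 463.5 -83 46.2 [45.42318352 -0.1107778   5.63027654]
```

{"method": "play_rows", "body": {"plan": [{"gripper": 0,"xyz": [0.005,0,0.0],"twist": [0,0,0]},{"gripper": 0,"xyz": [0.01,0,0.0],"twist": [0,0,0]},{"gripper": 0,"xyz": [0.015,0,0.0005],"twist": [0,0,0]},{"gripper": 0,"xyz": [0.02,0,0.001],"twist": [0,0,0]},{"gripper": 0,"xyz": [0.025,0,0.0015],"twist": [0,0,0]},{"gripper": 0,"xyz": [0.03,0,0.002],"twist": [0,0,0]},{"gripper": 0,"xyz": [0.035,0,0.003],"twist": [0,0,0]},{"gripper": 0,"xyz": [0.04,0,0.0045],"twist": [0,0,0]},{"gripper": 0,"xyz": [0.0455,0,0.0055],"twist": [0,0,0]},{"gripper": 0,"xyz": [0.0455,0,0.0055],"twist": [0,0,0]},{"gripper": 0,"xyz": [0.0455,0,0.0055],"twist": [0,0,0]},{"gripper": 0,"xyz": [0.0455,0,0.0055],"twist": [0,0,0]}]}}

```text
time_s: 9.9
position: [453.9, -127.9, 46.1]
ee_rot: [[-0.326, -0.0, 0.945], [-0.945, -0.001, -0.326], [0.001, -1.0, -0.0]]
force: [0.8, -2.4, 2.8]
opening: 0.7
```

Run:
```python
from h import *
s=arm.sense(); print(s["position"],s["force"],"want 453.7 -128 46.2", s["ee_rot"].T@(np.array([454.3,-174,46.2])-s["position"]))
```

```text
[ 453.85440763 -127.92951318   46.13142907] [ 0.81329259 -2.39499843  2.84218677] want 453.7 -128 46.2 [43.4030367  -0.04501845 15.45533528]
```

{"method": "play_rows", "body": {"plan": [{"gripper": 0,"xyz": [0.005,0,0.001],"twist": [0,0,0]},{"gripper": 0,"xyz": [0.01,0,0.0025],"twist": [0,0,0]},{"gripper": 0,"xyz": [0.015,0,0.004],"twist": [0,0,0]},{"gripper": 0,"xyz": [0.02,0,0.006],"twist": [0,0,0]},{"gripper": 0,"xyz": [0.025,0,0.008],"twist": [0,0,0]},{"gripper": 0,"xyz": [0.03,0,0.01],"twist": [0,0,0]},{"gripper": 0,"xyz": [0.035,0,0.012],"twist": [0,0,0]},{"gripper": 0,"xyz": [0.04,0,0.014],"twist": [0,0,0]},{"gripper": 0,"xyz": [0.0435,0,0.0155],"twist": [0,0,0]},{"gripper": 0,"xyz": [0.0435,0,0.0155],"twist": [0,0,0]},{"gripper": 0,"xyz": [0.0435,0,0.0155],"twist": [0,0,0]},{"gripper": 0,"xyz": [0.0435,0,0.0155],"twist": [0,0,0]}]}}

```text
time_s: 11.4
position: [454.6, -174.2, 46.2]
ee_rot: [[-0.326, 0.0, 0.945], [-0.945, -0.001, -0.326], [0.001, -1.0, 0.0]]
force: [-0.5, -2.4, 3.4]
opening: 0.7
```

Run:
```python
from h import *
a=vision.capture("side");s=arm.sense(); print(s["time_s"],s["position"],s["force"],"want 454.3 -174 46.2")
cv2.imwrite("pics/side4.png",cv2.resize(a[170:290,270:430],None,fx=5,fy=5,interpolation=cv2.INTER_CUBIC)[:,:,::-1])
```

```text
11.45 [ 454.52978369 -174.05838098   46.16364122] [ 1.23674726 -2.00963489  2.34375873] want 454.3 -174 46.2
```

View pics/side4.png

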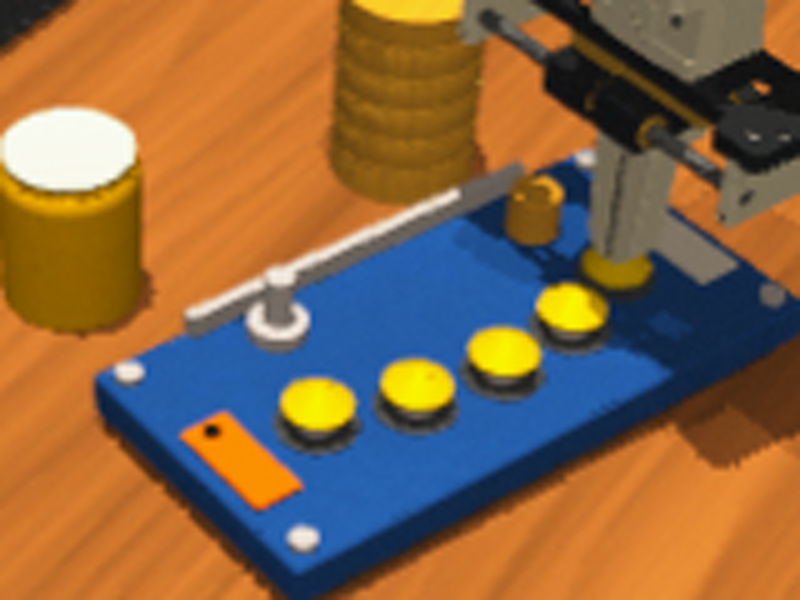

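The picture shows the fingertips on s5 at about (620,255), with that button part-way down. s1 to s4 are up, and the bush, stud, tin and can are in place.

```bash
python3 -c "
from plant import workorder; print(workorder.job_done())"
```

```text
the job is handed in; nothing more can be done
None
```

I pressed all five buttons in order, from s1 beside the orange tag to s5 beside the white tag, and handed the job in with the fingertips still on s5. The shut fingertips came down on s1 and were then dragged along the row to s5, about 5 mm below the level of the button tops.

- **Button positions:** I fitted the row from both cameras, which agreed to about 1 mm. At each stop the measured tool position was within about 1 mm of the button's centre.
- **Press depth:** the fingertips stood at 46.0 to 46.2 mm at all five stops, which is about 4.9 mm of press.
- **Push at the stops:** the upward force read 2.8 to 3.9 N, in line with the spring. The last reading on s5 was 2.3 N, a little below the 3.2 N expected; the force readings are noisy.
- **Last picture:** it shows s5 part-way down and s1 to s4 up. The bush, stud, tin and can look unmoved; the pipe piece, carton and screwdriver were outside that view, but the arm stayed clear of them. The clock stood at 11.45 s.
- **Unexplained reading:** a sideways force of about 2 N remained along the row from s2 onward. It had no visible effect, and I put it down to friction or sensor bias.

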